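# Fit the purge-gas lance and open its cock

### The arm

A 6-joint arm with a two-finger parallel gripper is mounted at the origin on a cart in front of the work surface, level with it; the furniture and walls round the work are solid. World frame = base frame: x ahead of the robot, y to its left, z up, the work surface at z = 0. Lengths are in m, angles in rad, forces in N, time in s.
With the tool pointing down it reaches from about 0.425 to 0.95 m from the base axis. Payload 3.5 kg.
Tool frame: the origin (TCP) lies on the centre line of the jaws, within the pads' length; the fingertips stand 17 mm ahead of it and the grasp point (between the pads) lies 2 mm behind it; z points along the fingers, y is the line along which they close (so a half turn about z gives the same grasp; the last joint's range is limited). The gripper opens to 85 mm and grips with 20 to 120 N. Pads are 22 mm wide; open, the fingers measure 114 mm over their backs; the gripper's body (76 mm by 85 mm) begins 54 mm behind the grasp point. The pads swing forward as they close: fully open they stand 13 mm farther back than shut.
Start: joints at [1.028, 0.286, 1.577, -0, 1.279, -0.15], TCP at [0.258, 0.624, 0.248] pointing down, gripper open.
Joint ranges: [-2.77, 2.77], [-0.9, 2.22], [0.21, 2.48], [-1.53, 4.67], [0.24, 2.81], [-2.84, 2.84]. Speed limits (rad/s): [2.79, 2.79, 3.14, 3.14, 3.14, 3.14].

### API

Orientations are given as a unit quaternion [x, y, z, w].
In Python, from plant import ctrl gives the robot as it stands. The module is installed in compiled form; this text tells all that it offers.
- The arm moves only by the tool drive_tool, never from a script. Its argument "moves" is a list of rows, each a list of 3 entries, a list of its own where there are three numbers: the turn, a rotation vector about the tool's x, y, z in rad, then the shift along the tool's x, y, z in m, then the finger opening in m, from 0 to 0.0854. A call has 1 to 5 rows; each row shifts and turns the commanded pose from where the row before left it, along the tool's axes as they then stand; what a row does not reach is not made up. A row lasts 1/8 s, in which the tool goes at most 62.5 mm and 10.7 degrees, less where a joint would pass 70% of its speed; a pose out of reach is approached as far as the arm can. A call with a gripper value outside its range is refused whole. The fingers move at their own pace and stop on an object; "grip_force" is the grip in N (left out, the last holds). Time passes only in rows, so rows that do not move let the fingers close. It gives the time, the measured TCP pose, the force, the opening and the grip force at its end, in the units of the state.
- ctrl.get_state(): the state, without advancing time (a new reading comes with each control period).
- ctrl.read_camera(name): name is "scene" or "top" or "wrist"; returns a dict with "image" (400x640x3 uint8, red, green, blue), "fx", "fy", "cx", "cy" (pixels), "dist" ([k1, k2, p1, p2, k3] as OpenCV has them; the pictures are not rectified), "R" (3x3) and "t" (3): a world point X has camera coordinates R X + t. Camera axes: x right, y down, z forward; pixel columns grow to the right and rows downward; lengths in m; the calibration is good to about 2 mm. A picture is of the moment at which its call begins. There is no depth.
- ctrl.sign_off(): hands the job in; it is judged then, once.
The state is a dict: "time": time; "qpos": joint angles; "dq": joint speeds; "joint_efforts": joint torques, N m; "eef_pos": TCP position; "tcp_rot": TCP orientation; "contact_force": force on the tool from outside, world axes, zero at the start; "wrist_torque": the same for the moment, N m; "opening": opening from 0.0 (shut) to 1.0 (fully open); "finger_force": force on a finger pad.
Only numpy, scipy, OpenCV 4.12 (cv2) and the standard library are available. Lean on these libraries where they do the work, as an engineer would, in place of code of your own. Each camera call takes 0.05 s, during which the arm holds its last target. There are 200 camera calls.

### The job

Slide the loose purge-gas lance, plain shank first, down the sloping bore of the clamp block on the gas bracket, past its side spring plunger, until the lance's square body sits fully home against the block and the plunger grips the shank. Then let go and turn the lever of the gas cock on the same bracket fully open, so that it lies along the pipe against its stop. Do not knock away the two collets and the round tin that stand near.

Things in the scene. Friction and masses are not known exactly. Their poses are not given: they have to be found in the camera images.
- lance: Loose straight purge-gas lance, 164 mm, 0.12 kg, lying flat. Origin on its axis at the shoulder between square body and shank, 9 mm above the table; +x along the axis to the shank's tip, +z up. Along +x: round steel shank 12 mm across, 52 mm long. Along -x: dark steel body 18 x 18 mm square, 70 mm long (grip it here), then a brass nozzle 42 mm long, 15 mm across, narrowing to 8 mm.
- holder: Fixed gas bracket on a dark steel base plate 124 x 76 x 10 mm. Origin: centre of the plate's underside, on the table; z up; +x runs from the clamp block at one end to the cock at the other, along the horizontal gas pipe (14 mm thick, 50 mm up); its -y side faces the robot.
- clamp: Tilted aluminium clamp block of the bracket, 56 mm long, 44 x 44 mm. Origin: centre of the bore's mouth in the upper end face, 80 mm above the table; +x points down the bore, 30 degrees below horizontal; y horizontal; +z out of the upper long side, 22 mm away. Round bore 14 mm, 4 mm chamfer at the mouth. Lance home: its origin here, its +x along this +x, any turn about the axis.
- plunger (a joint): Spring plunger: 0 with its nose resting in the empty bore, grows (m) as the shank pushes it outward: about 0.003 to 0.0045 with the full shank under it, 0.001 to 0.0025 when the lance is home and the nose lies in the groove. Spring 1 N/mm with 2 N preload; pushing the lance past it takes about 3 to 10 N.
- cock (a joint): Lever of the quarter-turn gas cock, vertical axis: 0 rad = shut, lever square across the pipe, pointing along the bracket's -y; 1.57 = open, on a hard stop, lever along the pipe, pointing along the bracket's +x, away from the block. Grows counter-clockwise seen from above. Starts within 0.2 rad of shut and stays where it is left; 0.1 N m turns it.
- cock_axis (a point): Point on the cock's turning axis at the height of the lever grip's middle, 84 mm above the table.
- cock_grip (a point): Middle of the black grip of the lever, 50 mm from the turning axis; the grip is 44 mm long, 14 mm wide and 14 mm high.
- collet_a: Loose steel collet, 29 mm across, 36 mm high, standing; origin at the centre of its underside. Leave it alone.
- collet_b: Loose steel collet, 26 mm across, 34 mm high, standing; origin at the centre of its underside. Leave it alone.
- tin: Loose round steel tin, 53 mm across, 22 mm high; origin at the centre of its underside. Leave it alone.
- lance_tip (a point): Tip of the lance's shank, on the axis, 52 mm from the shoulder. The shank's last 9 mm taper from 12 to 5 mm across; a ring groove 1.5 mm deep lies 17 to 31 mm from the shoulder.
- plunger_nose (a point): Tip of the plunger's round nose, in the bore 24 mm down from the mouth; the plunger enters from the block's -y side, and its bush and knob (18 mm thick) stand out to 48 mm from the bore's axis on that side.

How it is judged:
By the outcome, as a careful person would: the job done as asked, in the order asked, and still so for the second after the job is handed in, with the robot touching nothing.
It also fails if it takes over 64 s, if anything falls off the work surface, if the arm or the gripper's body presses on something with over 40 N, if the wrist force passes 120 N, or if a joint passes its speed limit or range.

## Working session

There is one attempt and no reset: what is moved stays moved. The work goes in short steps, Python scripts to look and compute and a tool call to move; the robot and the scene stay as the last step left them, time stands still between calls to the robot, and variables do not carry over. Pictures are saved under pics/ and viewed, at most 10 in all, crops included, and the job is handed in when it is done.

Besides the shell and the picture viewer there is one more tool, called after "Call:" as name(argument=value, ...), one argument or row to a line, values as JSON. drive_tool: Moves the arm, as the interface text tells. Its arguments: {"type":"object","properties":{"moves":{"type":"array","items":{"type":"array"}},"grip_force":{"type":"number"}},"required":["moves"]}

```bash
mkdir -p pics; ls; python3 - <<'E'
from plant import ctrl
import cv2,numpy as np
s=ctrl.get_state();print(s)
for n in("scene","top"):
    c=ctrl.read_camera(n);cv2.imwrite(f"pics/{n}0.png",c["image"][:,:,::-1]);print(n,{k:np.round(v,4).tolist() for k,v in c.items() if k!="image"})
E
```

```text
pics
{'time': 0.0, 'qpos': array([ 1.02797718e+00,  2.87177923e-01,  1.57818093e+00,  2.35641926e-05,
        1.27860375e+00, -1.50002245e-01]), 'dq': array([ 0.00062933, -0.00048421, -0.00144308,  0.00078269, -0.00141201,
        0.00309747]), 'joint_efforts': array([ 2.08813740e-04, -4.05975652e+01, -2.92627752e+01, -1.12954679e-04,
        5.84062058e-03,  2.89516997e-06]), 'eef_pos': array([0.25803056, 0.62306494, 0.24693684]), 'tcp_rot': array([ 1.95151306e-01,  9.80772432e-01, -1.11075483e-03, -4.12935963e-04]), 'contact_force': array([-0.44422701, -0.19648564, -0.55051817]), 'wrist_torque': array([ 0.07548886, -0.02091638,  0.01516828]), 'finger_force': 0.0, 'opening': 1.0000248290974227}
scene {'fx': 468.0524, 'fy': 468.0524, 'cx': 321.6309, 'cy': 193.1354, 'dist': [-0.1308, 0.0, 0.0, 0.0, 0.0], 'R': [[0.4957, -0.8683, -0.0176], [-0.6737, -0.3717, -0.6387], [0.548, 0.3285, -0.7693]], 't': [-0.2344, 0.4159, 0.6236]}
top {'fx': 479.1047, 'fy': 479.1047, 'cx': 310.4115, 'cy': 202.8735, 'dist': [-0.1345, 0.0, 0.0, 0.0, 0.0], 'R': [[0.0209, -0.9998, -0.0013], [-0.9789, -0.0202, -0.2031], [0.203, 0.0055, -0.9792]], 't': [0.0231, 0.5442, 0.8074]}
```

View pics/scene0.png

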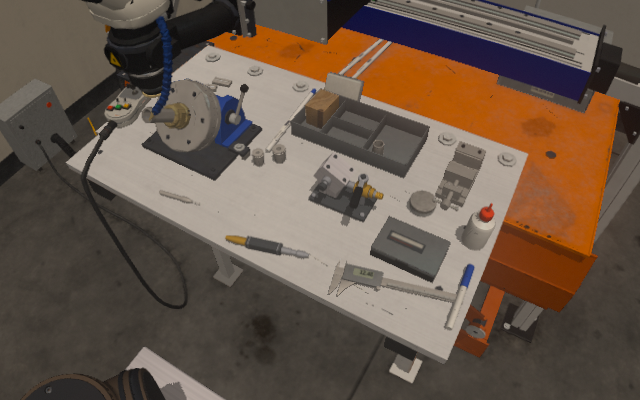

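View pics/top0.png

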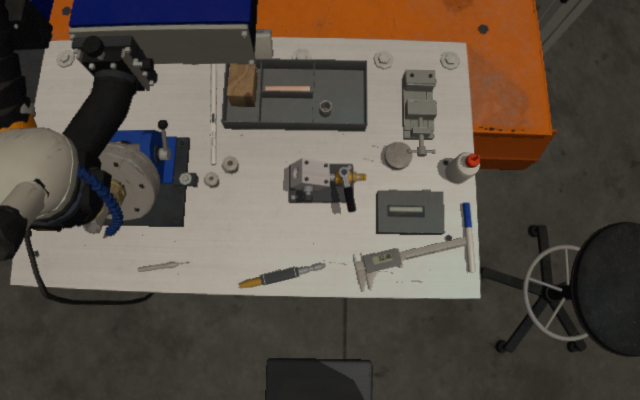

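The scene view shows the lance at (225–308, 240–255), the bracket near (345,190) and the tin at (422,203). In the top view the lance runs from (240,285) to (325,265), the bracket is at (320,182), and the lever points down at (350,195). I'll crop both views for detail.

```bash
python3 - <<'E'
import cv2,numpy as np
a=cv2.imread("pics/top0.png");b=cv2.imread("pics/scene0.png")
R=lambda i,x,y,w,h,k:cv2.resize(i[y:y+h,x:x+w],None,fx=k,fy=k,interpolation=cv2.INTER_CUBIC)
cv2.imwrite("pics/c1.png",np.vstack([R(a,230,255,110,40,7)[:, :770],R(a,275,150,110,45,7)[:, :770]]))
cv2.imwrite("pics/c2.png",np.vstack([R(b,300,148,96,75,8)[:, :768]]))
E
```

```text
(no output)
```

View pics/c1.png

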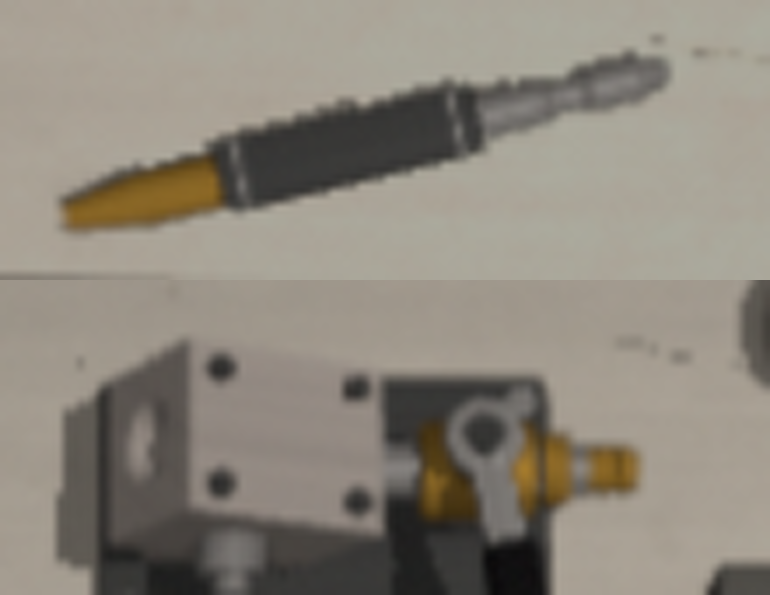

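View pics/c2.png

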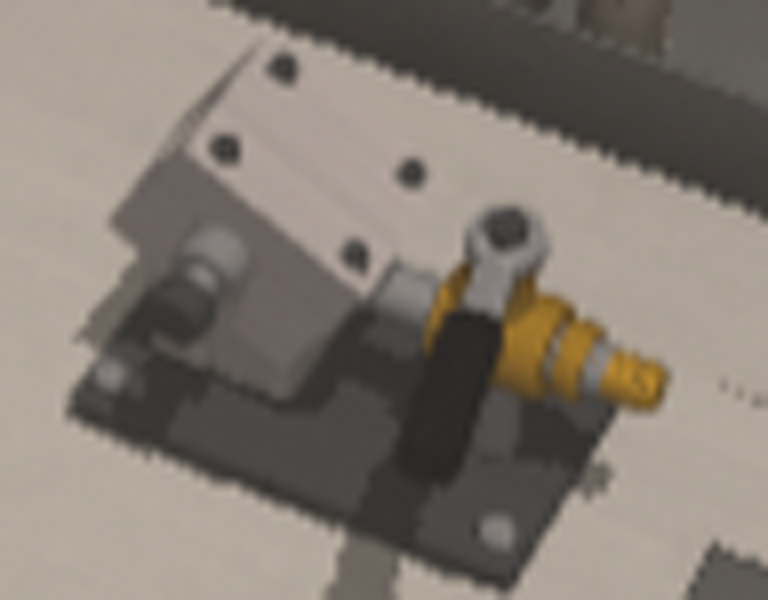

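The crops give me these points. In the top crop, the lance tip is at (665,70) and the nozzle end at (65,215). The block's top-face corners are at (188,342), (190,517), (380,385) and (383,535), and the plate and cock are clear. The scene crop shows the corners and plate edge. I'll fit the poses from these.

```bash
cat > h.py <<'E'
import numpy as np,cv2
from plant import ctrl
from scipy.spatial.transform import Rotation as Ro
def proj(c,X):
    X=np.atleast_2d(X)
    return cv2.projectPoints(X.astype(float),cv2.Rodrigues(c["R"])[0],c["t"],K(c),np.array(c["dist"]))[0][:,0]
def K(c): return np.array([[c["fx"],0,c["cx"]],[0,c["fy"],c["cy"]],[0,0,1.]])
def plane(c,uv,z):
    n=cv2.undistortPoints(np.array([[uv]],float),K(c),np.array(c["dist"]))[0,0]
    d=c["R"].T@np.r_[n,1];o=-c["R"].T@np.array(c["t"])
    return o+d*(z-o[2])/d[2]
E
cat > fit.py <<'E'
from h import *
from scipy.optimize import least_squares
T=ctrl.read_camera("top");S=ctrl.read_camera("scene")
p1=lambda x,y:((x+.5)/7-.5+230,(y+.5)/7-.5+255)
p2=lambda x,y:((x+.5)/7-.5+275,(y-280+.5)/7-.5+150)
p3=lambda x,y:((x+.5)/8-.5+300,(y+.5)/8-.5+148)
tip=plane(T,p1(667,69),.009);nz=plane(T,p1(63,215),.009);sh=plane(T,p1(478,118),.009)
print("lance",tip,nz,np.linalg.norm(tip-nz),"should",sh,np.linalg.norm(tip-sh))
u=(tip-nz)/np.linalg.norm(tip-nz);print("yaw",np.arctan2(u[1],u[0]),"origin",nz+u*.112,tip-u*.052)
c30,s30=np.cos(np.pi/6),.5
def cl(p,a,b,c): return np.array([p[3]+a*c30+c*s30,b,.08-a*s30+c*c30])
obs=[(T,p2(188,342),lambda p:cl(p,0,.022,.022)),(T,p2(190,517),lambda p:cl(p,0,-.022,.022)),
(T,p2(380,385),lambda p:cl(p,.056,.022,.022)),(T,p2(383,535),lambda p:cl(p,.056,-.022,.022)),
(T,p2(548,378),lambda p:np.array([.062,.038,.01])),
(T,p2(145,444),lambda p:cl(p,0,0,0)),
(S,p3(262,38),lambda p:cl(p,0,.022,.022)),(S,p3(187,155),lambda p:cl(p,0,-.022,.022)),(S,p3(370,300),lambda p:cl(p,.056,-.022,.022)),
(S,p3(110,222),lambda p:cl(p,0,-.022,-.022)),(S,p3(290,398),lambda p:cl(p,.056,-.022,-.022)),
(S,p3(70,405),lambda p:np.array([-.062,-.038,.01])),(S,p3(514,578),lambda p:np.array([.062,-.038,.01])),
(T,p2(485,430),lambda p:np.array([p[4],p[5],.086])),(S,p3(507,228),lambda p:np.array([p[4],p[5],.086]))]
W=lambda p,X:np.array([p[0]+np.cos(p[2])*X[0]-np.sin(p[2])*X[1],p[1]+np.sin(p[2])*X[0]+np.cos(p[2])*X[1],X[2]])
f=lambda p:np.concatenate([proj(c,W(p,g(p)))[0]-uv for c,uv,g in obs])
r=least_squares(f,[.6,-.05,-1.57,-.04,.03,0],loss="soft_l1");p=r.x
print(p,"yawdeg",np.degrees(p[2]));print(np.round(f(p).reshape(-1,2),1).tolist())
print("mouth",W(p,cl(p,0,0,0)),"axis",W(p,np.array([p[4],p[5],.084])),"grip top",plane(T,(349,210),.084))
for n,uv,z in(("cA",(231,161),.036),("cB",(212,177),.034),("c3",(187,177),.035),("tin",(397,153),.022)):print(n,plane(T,uv,z))
E
python3 fit.py
```

```text
lance [0.43719735 0.00543729 0.009     ] [0.39497912 0.16425332 0.009     ] 0.16433171196209853 should [0.42320444 0.05522538 0.009     ] 0.05171706848867395
yaw -1.3109742796155712 origin [0.42375288 0.05601252 0.009     ] [0.4238381  0.05569195 0.009     ]
[ 0.59215133  0.01545917 -1.53847769 -0.04633988  0.03801999  0.00217383] yawdeg -88.14827851769998
[[0.0, 0.3], [-0.1, -0.2], [-0.2, -1.6], [-0.2, 0.7], [-0.3, 0.2], [0.2, 0.8], [1.3, -0.5], [-0.0, -0.2], [0.1, 0.4], [-0.1, 1.0], [-0.4, -3.1], [-0.1, -0.5], [0.4, 0.5], [-0.6, 0.2], [0.7, 0.0]]
mouth [0.59065395 0.06177485 0.08      ] axis [ 0.59555256 -0.02247072  0.084     ] grip top [ 0.52651365 -0.03304002  0.084     ]
cA [0.62534552 0.1861035  0.036     ]
cB [0.59402751 0.22071269 0.034     ]
c3 [0.59295402 0.26828009 0.035     ]
tin [ 0.6521825 -0.1301112  0.022    ]
```

```bash
cat >> h.py <<'E'
def go(pos,Rt,show=True):
    s=ctrl.get_state();R=Ro.from_quat(s["tcp_rot"])
    sh=R.inv().apply(np.array(pos)-s["eef_pos"]);rv=(R.inv()*Rt).as_rotvec()
    print("shift",sh.round(4),"turn",rv.round(4),"deg",np.degrees(np.linalg.norm(rv)).round(1),"t",s["time"],"F",s["contact_force"].round(1))
def rot(x,z):
    x=np.array(x,float)/np.linalg.norm(x);z=np.array(z,float)/np.linalg.norm(z)
    return Ro.from_matrix(np.c_[x,np.cross(z,x),z])
u=np.array([np.cos(-1.311),np.sin(-1.311),0])
L=np.array([.4238,.0558,.009])
E
python3 - <<'E'
from h import *
go(np.r_[(L-.028*u)[:2],.13],rot(-u,[0,0,-1]))
E
```

```text
shift [-0.3533 -0.4384  0.118 ] turn [-1.500e-03  5.000e-04  9.182e-01] deg 52.6 t 0.2 F [ 0.4 -0.5 -0.5]
```

Call:
drive_tool(
  moves=[
    [[0, 0, 0], [-0.0353, -0.0438, 0], 0.05],
    [[0, 0, 0], [-0.0353, -0.0438, 0], 0.05],
    [[0, 0, 0], [-0.0353, -0.0438, 0], 0.05],
    [[0, 0, 0], [-0.0353, -0.0438, 0], 0.05],
    [[0, 0, 0], [-0.0353, -0.0438, 0], 0.05],
  ],
)

```text
time: 0.82
eef_pos: [0.3377, 0.352, 0.2483]
tcp_rot: [0.195, 0.981, 0.0, 0.0]
contact_force: [0.3, -0.7, 0.8]
opening: 0.588
finger_force: 0.0
```

Call:
drive_tool(
  moves=[
    [[0, 0, 0], [-0.0353, -0.0438, 0], 0.05],
    [[0, 0, 0], [-0.0353, -0.0438, 0], 0.05],
    [[0, 0, 0], [-0.0353, -0.0438, 0], 0.05],
    [[0, 0, 0], [-0.0353, -0.0438, 0], 0.05],
    [[0, 0, 0], [-0.0353, -0.0438, 0], 0.05],
  ],
)

```text
time: 1.45
eef_pos: [0.4169, 0.0821, 0.2485]
tcp_rot: [0.195, 0.981, 0.0, 0.0]
contact_force: [0.5, 0.1, 0.3]
opening: 0.584
finger_force: 0.0
```

Call:
drive_tool(
  moves=[
    [[0, 0, 0.18], [0, 0, 0.024], 0.05],
    [[0, 0, 0.18], [0, 0, 0.024], 0.05],
    [[0, 0, 0.18], [0, 0, 0.024], 0.05],
    [[0, 0, 0.18], [0, 0, 0.024], 0.05],
    [[0, 0, 0.18], [0, 0, 0.024], 0.05],
  ],
)

```text
time: 2.08
eef_pos: [0.4167, 0.0838, 0.1276]
tcp_rot: [0.605, 0.796, 0.0, 0.0]
contact_force: [-0.0, 0.6, -1.0]
opening: 0.582
finger_force: 0.0
```

```bash
python3 - <<'E'
from h import *
go(np.r_[(L-.028*u)[:2],.02],rot(-u,[0,0,-1]))
print(ctrl.get_state()["qpos"].round(3),ctrl.get_state()["eef_pos"])
c=ctrl.read_camera("wrist")
im=c["image"].copy()
for d in(.052,0,-.07,-.112): 
    q=proj(c,L+d*u)[0];print(d,q);cv2.circle(im,tuple(int(v) for v in q),3,(255,0,0),1)
cv2.imwrite("pics/w1.png",im[:,:,::-1])
E
```

```text
shift [-0.0009 -0.0004  0.1076] turn [0.0003 0.0001 0.0121] deg 0.7 t 2.075 F [-0.   0.6 -1. ]
[-0.041 -0.143  2.268  0.     1.016 -0.313] [0.41669078 0.08379617 0.12760952]
0.052 [319.54413262 300.66919188]
0 [320.29655853 238.0647615 ]
-0.07 [321.44790491 142.23155437]
-0.112 [322.23061487  77.0563676 ]
```

View pics/w1.png

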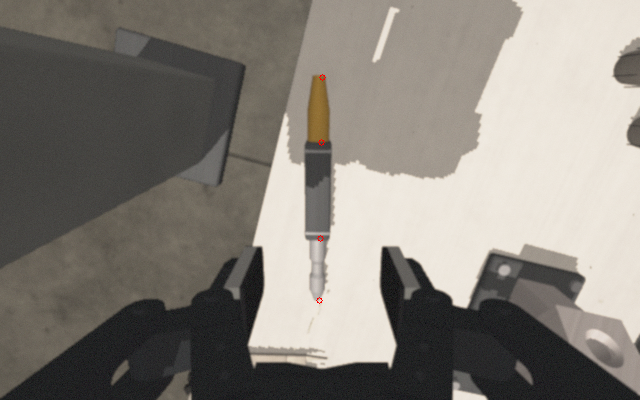

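The wrist view shows the lance running from (320,77) to (317,300), within about 2 mm of my estimate and between the jaws. I'll descend and grip it.

Call:
drive_tool(
  moves=[
    [[0, 0, 0.012], [-0.001, 0, 0.0215], 0.05],
    [[0, 0, 0], [0, 0, 0.0215], 0.05],
    [[0, 0, 0], [0, 0, 0.0215], 0.05],
    [[0, 0, 0], [0, 0, 0.0215], 0.05],
    [[0, 0, 0], [0, 0, 0.0205], 0.05],
  ],
  grip_force=60,
)

```text
time: 2.75
eef_pos: [0.4174, 0.0829, 0.0217]
tcp_rot: [0.606, 0.795, 0.0, 0.0]
contact_force: [-0.4, 0.2, 0.1]
opening: 0.584
finger_force: 0.0
```

Call:
drive_tool(
  moves=[
    [[0, 0, 0], [0, 0, 0], 0.0],
    [[0, 0, 0], [0, 0, 0], 0.0],
    [[0, 0, 0], [0, 0, 0], 0.0],
    [[0, 0, 0], [0, 0, 0], 0.0],
    [[0, 0, 0], [0, 0, 0], 0.0],
  ],
  grip_force=60,
)

```text
time: 3.38
eef_pos: [0.4177, 0.0829, 0.0226]
tcp_rot: [0.607, 0.795, 0.0, 0.001]
contact_force: [-1.6, 0.6, 5.3]
opening: 0.195
finger_force: 60.9
```

```bash
cat >> h.py <<'E'
yaw=-1.5385
M=np.array([.5907,.0618,.080])
off=np.array([-.0277,0,.0136])
d=np.array([np.cos(yaw)*.75**.5,np.sin(yaw)*.75**.5,-.5]);n=np.array([.5*np.cos(yaw),.5*np.sin(yaw),.75**.5])
Rc=rot(-d,-n)
def tcp(s,M=M): return M-s*d-Rc.apply(off)
E
python3 - <<'E'
from h import *
print(tcp(.092),tcp(0),tcp(.092)-ctrl.get_state()["eef_pos"])
go(tcp(.092),Rc)
E
```

```text
[0.58757222 0.15861273 0.15162795] [0.59014496 0.07897994 0.10562795] [0.16983039 0.07575211 0.12897986]
shift [ 0.0284  0.1839 -0.1288] turn [-0.0599  0.5215  0.2289] deg 32.8 t 3.375 F [-1.6  0.6  5.3]
```

Call:
drive_tool(
  moves=[
    [[0, 0, 0], [0, 0, -0.045], 0.0],
    [[0, 0, 0], [0, 0, -0.045], 0.0],
    [[0, 0, 0], [0, 0, -0.045], 0.0],
  ],
)

```text
time: 3.75
eef_pos: [0.4165, 0.0829, 0.1578]
tcp_rot: [0.607, 0.795, -0.0, -0.0]
contact_force: [0.8, 0.8, -2.0]
opening: 0.189
finger_force: 60.1
```

```bash
python3 - <<'E'
from h import *
go(tcp(.092),Rc)
E
```

```text
shift [0.0281 0.185  0.006 ] turn [-0.0619  0.5211  0.2283] deg 32.8 t 3.75 F [ 0.8  0.8 -2. ]
```

Call:
drive_tool(
  moves=[
    [[0, 0, 0], [0.01, 0.046, -0.01], 0.0],
    [[0, 0, 0], [0.01, 0.046, -0.005], 0.0],
    [[0, 0, 0], [0.008, 0.046, 0], 0.0],
    [[0, 0, 0], [0, 0.046, 0], 0.0],
  ],
)

```text
time: 4.25
eef_pos: [0.588, 0.1593, 0.1712]
tcp_rot: [0.607, 0.795, -0.0, -0.0]
contact_force: [-0.3, -1.0, -1.2]
opening: 0.189
finger_force: 60.2
```

Call:
drive_tool(
  moves=[
    [[-0.0155, 0.1303, 0.057], [0, 0, 0], 0.0],
    [[-0.0155, 0.1303, 0.057], [0, 0, 0], 0.0],
    [[-0.0155, 0.1303, 0.057], [0, 0, 0], 0.0],
    [[-0.0155, 0.1303, 0.057], [0, 0, 0], 0.0],
    [[0, 0, 0], [0, 0, 0], 0.0],
  ],
)

```text
time: 4.88
eef_pos: [0.5864, 0.1567, 0.1699]
tcp_rot: [0.673, 0.693, 0.179, -0.186]
contact_force: [-0.3, -0.1, -0.8]
opening: 0.191
finger_force: 60.3
```

```bash
python3 - <<'E'
from h import *
go(tcp(.092),Rc)
s=ctrl.get_state();R=Ro.from_quat(s["tcp_rot"]);o=s["eef_pos"]+R.apply(off)
print(s["qpos"].round(2),s["opening"])
T=ctrl.read_camera("top");S=ctrl.read_camera("scene");ims=[]
for c,(x,y,w,h) in((T,(230,130,100,75)),(S,(270,110,100,75))):
    k=8;im=cv2.resize(c["image"][y:y+h,x:x+w],None,fx=k,fy=k,interpolation=cv2.INTER_CUBIC)
    for X in(o+R.apply([-.052,0,0]),o,M,M-.03*d):
        q=((proj(c,X)[0]-[x,y]+.5)*k-.5).astype(int);cv2.circle(im,tuple(int(v) for v in q),5,(255,0,0),1)
    ims.append(im[:, :, ::-1])
cv2.imwrite("pics/p1.png",cv2.resize(np.hstack(ims),(800,300)) if 0 else ims[0]);cv2.imwrite("pics/p2.png",ims[1])
E
```

```text
shift [-0.0075  0.0012  0.0168] turn [-0.0013  0.0014 -0.0027] deg 0.2 t 4.875 F [-0.3 -0.1 -0.8]
[-0.1   0.22  1.87  0.56  1.19 -0.38] 0.191261326462196
```

View pics/p1.png

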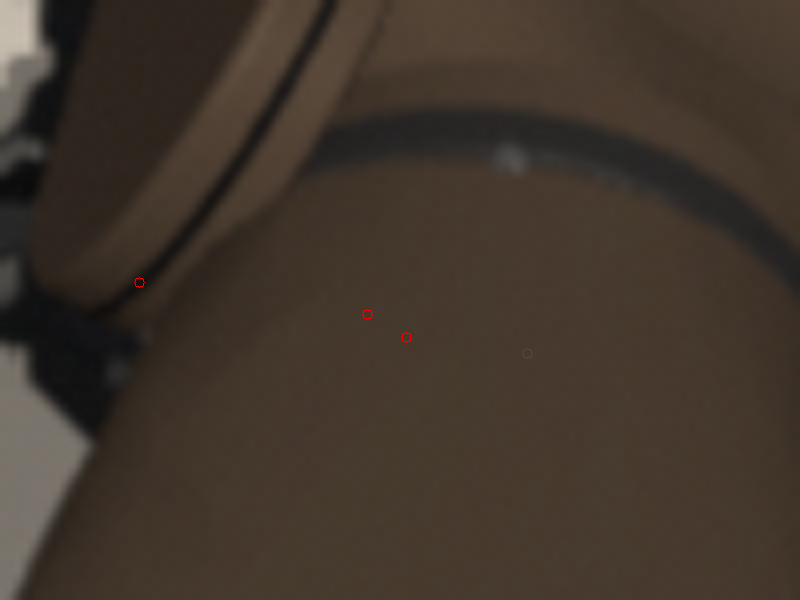

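View pics/p2.png

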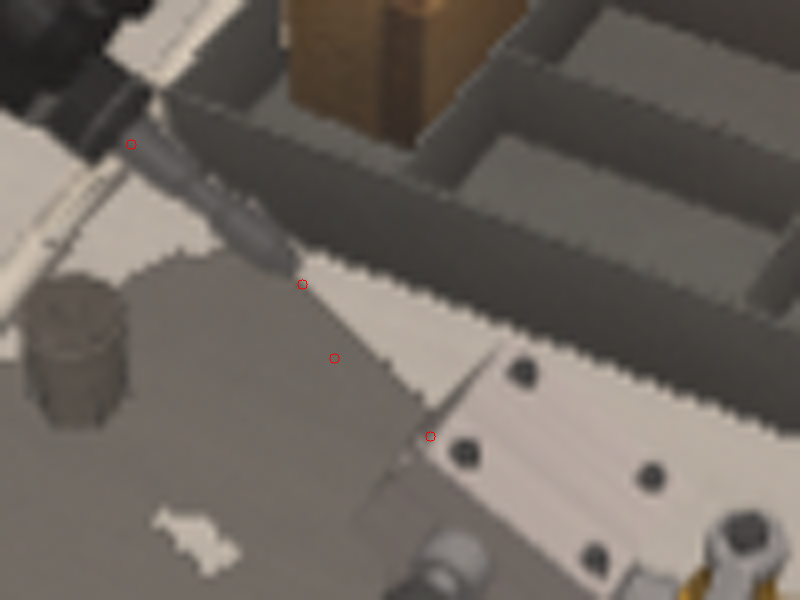

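The top view is blocked by the arm. The scene crop shows the tip at (293,270) against a predicted (302,284), so there is a few mm of offset to resolve. I'll move close to the mouth and look again with the wrist and scene cameras.

Call:
drive_tool(
  moves=[
    [[0, 0, 0], [-0.011, 0.0004, 0.0056], 0.0],
    [[0, 0, 0], [-0.011, 0.0004, 0.0056], 0.0],
    [[0, 0, 0], [-0.0105, 0.0004, 0.0056], 0.0],
    [[0, 0, 0], [0, 0, 0], 0.0],
  ],
)

```text
time: 5.48
eef_pos: [0.5884, 0.1382, 0.1394]
tcp_rot: [0.672, 0.694, 0.179, -0.187]
contact_force: [-0.3, 0.6, -1.2]
opening: 0.187
finger_force: 60.3
```

```bash
python3 - <<'E'
from h import *
go(tcp(.067),Rc)
s=ctrl.get_state();R=Ro.from_quat(s["tcp_rot"]);o=s["eef_pos"]+R.apply(off)
T=ctrl.read_camera("wrist");S=ctrl.read_camera("scene");ims=[]
for c,C in((T,.026),(S,.01)):
    k=5 if c is T else 8;w=400//k;h=600//k
    x,y=(proj(c,M-d*.015)[0]-[w/2,h/2]).astype(int)
    y=min(y,400-h);x=min(x,640-w);print(x,y,k)
    im=cv2.resize(c["image"][y:y+h,x:x+w],None,fx=k,fy=k,interpolation=cv2.INTER_CUBIC)
    for X in(o+R.apply([-.052,0,0]),o,M,M-.03*d):
        p=proj(c,X)[0];q=((p-[x,y]+.5)*k-.5).astype(int);print(p.round(1),q);cv2.circle(im,tuple(int(v) for v in q),4,(255,0,0),1)
    ims.append(im[:, :, ::-1])
cv2.imwrite("pics/p3.png",np.hstack(ims))
E
```

```text
shift [-0.0012 -0.0001 -0.0004] turn [-0.0016 -0.0003 -0.0013] deg 0.1 t 5.475 F [-0.3  0.6 -1.2]
281 280 5
[321.4 416.5] [204 684]
[321.4 324.1] [204 222]
[321.5 443. ] [204 817]
[321.4 394.1] [203 572]
292 121 8
[316.8 159. ] [201 307]
[295.8 141.9] [ 34 171]
[323.3 164.2] [254 348]
[311.3 154.4] [158 270]
```

View pics/p3.png

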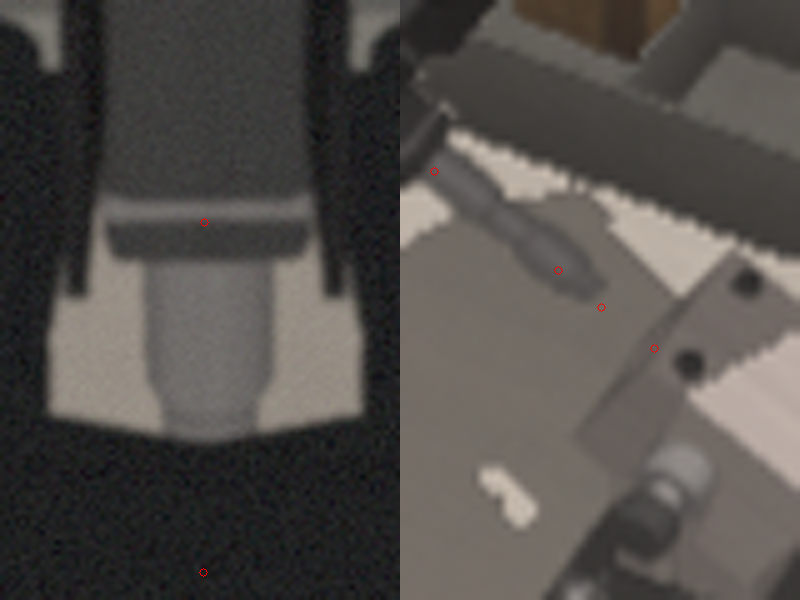

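```bash
python3 - <<'E'
from h import *
s=ctrl.get_state();R=Ro.from_quat(s["tcp_rot"]);c=ctrl.read_camera("wrist")
for dx in(0,-.002,.002):
  for dz in(0,-.003):
    o=off+[dx,0,dz]
    P=[o+[0,-.009,-.009],o+[0,.009,-.009],o+[-.003,-.006,0],o+[-.003,.006,0]]
    print(dx,dz,((proj(c,s["eef_pos"]+R.apply(np.array(P)))-[281,280]+.5)*5-.5).round(0).tolist())
E
```

```text
0 0 [[98.0, 288.0], [310.0, 288.0], [138.0, 252.0], [271.0, 252.0]]
0 -0.003 [[96.0, 311.0], [312.0, 311.0], [136.0, 273.0], [272.0, 273.0]]
-0.002 0 [[98.0, 308.0], [310.0, 308.0], [138.0, 271.0], [270.0, 271.0]]
-0.002 -0.003 [[96.0, 331.0], [312.0, 331.0], [137.0, 292.0], [272.0, 292.0]]
0.002 0 [[98.0, 267.0], [310.0, 267.0], [137.0, 232.0], [271.0, 232.0]]
0.002 -0.003 [[96.0, 290.0], [312.0, 290.0], [136.0, 253.0], [272.0, 253.0]]
```

```bash
sed -i 's/^M=.*/M=np.array([.5889,.0633,.080])/;s/^off=.*/off=np.array([-.0252,.0003,.0136])/' h.py; python3 - <<'E'
from h import *
go(tcp(.045),Rc);go(tcp(0),Rc)
E
```

```text
shift [-0.0256 -0.0032  0.0018] turn [ 0.001  -0.0002  0.0006] deg 0.1 t 5.625 F [-0.7  0.3 -0.9]
shift [-0.0706 -0.0032  0.0018] turn [ 0.001  -0.0002  0.0006] deg 0.1 t 5.625 F [-0.7  0.3 -0.9]
```

Call:
drive_tool(
  moves=[
    [[0, 0, 0], [0, -0.0022, 0.001], 0.0],
    [[0, 0, 0], [-0.01, 0, 0], 0.0],
    [[0, 0, 0], [-0.01, 0, 0], 0.0],
    [[0, 0, 0], [-0.006, 0, 0], 0.0],
    [[0, 0, 0], [0, 0, 0], 0.0],
  ],
)

```text
time: 6.25
eef_pos: [0.5875, 0.1159, 0.1267]
tcp_rot: [0.672, 0.694, 0.18, -0.186]
contact_force: [0.2, -0.2, -1.2]
opening: 0.187
finger_force: 60.3
```

```bash
cat > st.py <<'E'
from h import *
go(tcp(0),Rc)
s=ctrl.get_state();R=Ro.from_quat(s["tcp_rot"]);print("F tool",R.inv().apply(s["contact_force"]).round(1),"torque",s["wrist_torque"].round(2),s["opening"],s["eef_pos"].round(4))
E
python3 st.py
```

```text
shift [-0.0437 -0.0006  0.0005] turn [ 0.0004 -0.0003 -0.0008] deg 0.1 t 6.25 F [ 0.2 -0.2 -1.2]
F tool [-0.8  0.2  0.9] torque [-0.4   0.01 -0.01] 0.18747205993610555 [0.5875 0.1159 0.1267]
```

Call:
drive_tool(
  moves=[
    [[0, 0, 0], [-0.004, 0, 0], 0.0],
    [[0, 0, 0], [-0.004, 0, 0], 0.0],
    [[0, 0, 0], [-0.004, 0, 0], 0.0],
    [[0, 0, 0], [0, 0, 0], 0.0],
  ],
)

```text
time: 6.75
eef_pos: [0.5879, 0.1059, 0.121]
tcp_rot: [0.672, 0.694, 0.18, -0.186]
contact_force: [0.0, 0.2, -1.4]
opening: 0.195
finger_force: 60.3
```

```bash
python3 st.py
```

```text
shift [-0.0322 -0.0007  0.0006] turn [ 0.0005 -0.0002  0.0001] deg 0.0 t 6.75 F [ 0.   0.2 -1.4]
F tool [-0.5  0.   1.3] torque [-0.37 -0.06  0.  ] 0.1951415028648251 [0.5879 0.1059 0.121 ]
```

Call:
drive_tool(
  moves=[
    [[0, 0, 0], [-0.004, 0, 0], 0.0],
    [[0, 0, 0], [-0.004, 0, 0], 0.0],
    [[0, 0, 0], [-0.004, 0, 0], 0.0],
    [[0, 0, 0], [0, 0, 0], 0.0],
  ],
)

```text
time: 7.25
eef_pos: [0.589, 0.0956, 0.1155]
tcp_rot: [0.672, 0.694, 0.181, -0.185]
contact_force: [3.2, 2.9, -0.4]
opening: 0.189
finger_force: 60.2
```

```bash
python3 st.py
```

```text
shift [-0.0205 -0.0015  0.001 ] turn [0.0025 0.0001 0.0012] deg 0.2 t 7.25 F [ 3.2  2.9 -0.4]
F tool [2.3 3.3 1.8] torque [ 0.06 -0.46 -0.05] 0.1885897919710807 [0.589  0.0956 0.1155]
```

Call:
drive_tool(
  moves=[
    [[0, 0, 0], [-0.004, 0, 0], 0.0],
    [[0, 0, 0], [-0.004, 0, 0], 0.0],
    [[0, 0, 0], [-0.004, 0, 0], 0.0],
    [[0, 0, 0], [0, 0, 0], 0.0],
  ],
)

```text
time: 7.75
eef_pos: [0.5892, 0.084, 0.1086]
tcp_rot: [0.672, 0.694, 0.18, -0.184]
contact_force: [3.0, -0.6, -2.4]
opening: 0.189
finger_force: 60.3
```

```bash
python3 st.py
```

```text
shift [-0.007  -0.0013  0.0009] turn [0.0025 0.0031 0.0008] deg 0.2 t 7.75 F [ 3.  -0.6 -2.4]
F tool [-1.8  3.   1.7] torque [-0.44 -0.77 -0.15] 0.18933267924318273 [0.5892 0.084  0.1086]
```

Call:
drive_tool(
  moves=[
    [[0, 0, 0], [-0.003, 0, 0], 0.0],
    [[0, 0, 0], [-0.002, 0, 0], 0.0],
    [[0, 0, 0], [0, 0, 0], 0.0],
  ],
)

```text
time: 8.12
eef_pos: [0.589, 0.0805, 0.1065]
tcp_rot: [0.672, 0.694, 0.18, -0.185]
contact_force: [4.1, 0.9, -1.7]
opening: 0.187
finger_force: 60.3
```

Call:
drive_tool(
  moves=[
    [[0, 0, 0], [-0.0015, 0, 0], 0.0],
    [[0, 0, 0], [0, 0, 0], 0.0],
  ],
)

```text
time: 8.38
eef_pos: [0.5889, 0.0796, 0.1059]
tcp_rot: [0.672, 0.694, 0.18, -0.186]
contact_force: [3.3, 1.1, -1.8]
opening: 0.192
finger_force: 60.3
```

```bash
python3 st.py
```

```text
shift [-0.0019 -0.0009  0.0007] turn [0.0009 0.0001 0.0006] deg 0.1 t 8.375 F [ 3.3  1.1 -1.8]
F tool [-0.   3.4  2.1] torque [-0.19 -0.73 -0.16] 0.19155247094167632 [0.5889 0.0796 0.1059]
```

Call:
drive_tool(
  moves=[
    [[0, 0, 0], [-0.0015, 0, 0], 0.0],
    [[0, 0, 0], [-0.001, 0, 0], 0.0],
    [[0, 0, 0], [0, 0, 0], 0.0],
  ],
)

```text
time: 8.75
eef_pos: [0.589, 0.0785, 0.1053]
tcp_rot: [0.672, 0.694, 0.181, -0.187]
contact_force: [4.2, 5.5, 0.6]
opening: 0.194
finger_force: 60.3
```

```bash
python3 st.py
```

```text
shift [-0.0006 -0.0009  0.0007] turn [ 0.0006 -0.0029  0.0003] deg 0.2 t 8.75 F [4.2 5.5 0.6]
F tool [4.9 4.4 2.2] torque [ 0.45 -0.7  -0.19] 0.19435470047097286 [0.589  0.0785 0.1053]
```

Call:
drive_tool(
  moves=[
    [[0, 0, 0], [-0.0015, 0, 0], 0.0],
    [[0, 0, 0], [-0.0015, 0, 0], 0.0],
    [[0, 0, 0], [0, 0, 0], 0.0],
  ],
)

```text
time: 9.12
eef_pos: [0.589, 0.0783, 0.1054]
tcp_rot: [0.671, 0.693, 0.183, -0.189]
contact_force: [3.2, 11.7, 5.0]
opening: 0.194
finger_force: 60.3
```

```bash
python3 st.py
```

```text
shift [-0.0005 -0.0009  0.0009] turn [-0.0001 -0.0093  0.0001] deg 0.5 t 9.125 F [ 3.2 11.7  5. ]
F tool [12.5  3.6  1.6] torque [ 1.73 -0.59 -0.26] 0.19353370626499625 [0.589  0.0783 0.1054]
```

Motion has stopped with 12.5 N of axial force, at the expected home depth. I'll release and retract.

Call:
drive_tool(
  moves=[
    [[0, 0, 0], [0.002, 0, 0], 0.0],
    [[0, 0, 0], [0, 0, 0], 0.045],
    [[0, 0, 0], [0, 0, 0], 0.045],
    [[0, 0, 0], [0, 0, 0], 0.045],
  ],
)

```text
time: 9.62
eef_pos: [0.5882, 0.0764, 0.1035]
tcp_rot: [0.672, 0.694, 0.18, -0.186]
contact_force: [-0.3, -0.2, -0.2]
opening: 0.526
finger_force: 0.0
```

Call:
drive_tool(
  moves=[
    [[0, 0, 0], [0, 0, -0.02], 0.045],
    [[0, 0, 0], [0, 0, -0.04], 0.045],
    [[0, 0, 0], [0.02, 0, -0.04], 0.045],
    [[0, 0, 0], [0.03, 0, -0.03], 0.0],
    [[0, 0, 0], [0, 0, 0], 0.0],
  ],
)

```text
time: 10.25
eef_pos: [0.5917, 0.0541, 0.2479]
tcp_rot: [0.671, 0.695, 0.183, -0.181]
contact_force: [-1.0, 0.3, 0.8]
opening: 0.105
finger_force: 0.0
```

```bash
python3 - <<'E'
from h import *
s=ctrl.get_state();print(s["eef_pos"],s["contact_force"].round(1))
ims=[]
for n,X in(("scene",M+.015*d),("top",[.56,.0,.08])):
    c=ctrl.read_camera(n);k=6
    x,y=(proj(c,X)[0]-[66,50]).astype(int);print(n,x,y)
    im=cv2.resize(c["image"][y:y+100,x:x+66 if n=="top" else x+66],None,fx=k,fy=k,interpolation=cv2.INTER_CUBIC) if 0 else cv2.resize(c["image"][y:y+100,x+20:x+86],None,fx=k,fy=k,interpolation=cv2.INTER_CUBIC)
    for P in (M,M-.07*d):
        q=((proj(c,P)[0]-[x+20,y]+.5)*k-.5).astype(int);print(q)
        cv2.circle(im,tuple(int(v) for v in q),4,(255,0,0),1)
    ims.append(im)
cv2.imwrite("pics/p4.png",np.hstack(ims)[:,:,::-1])
E
```

```text
[0.59171968 0.05407202 0.24788017] [-1.   0.3  0.8]
scene 262 119
[243 275]
[ 74 138]
top 264 141
[ 66 205]
[-151  175]
```

View pics/p4.png

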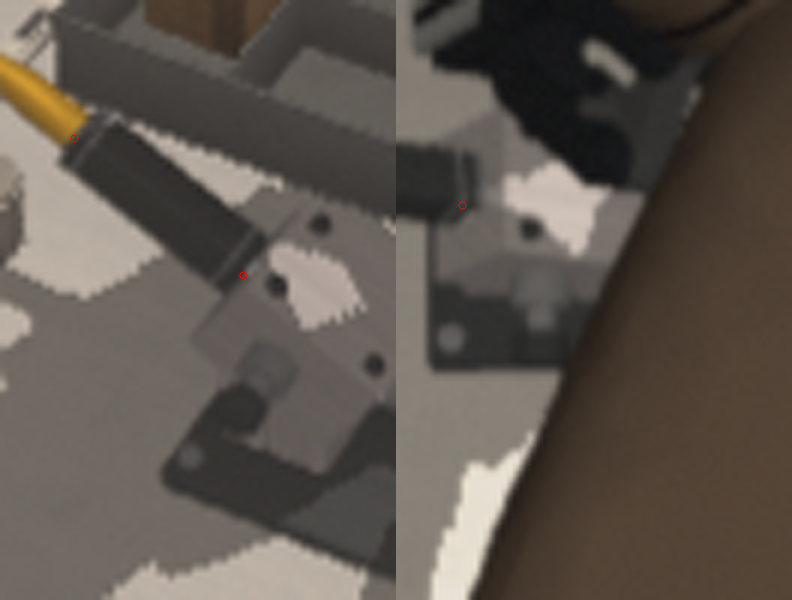

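The scene crop shows the lance body flush on the block's face at (240,270), released with its axis along the bore, so it is home. Next is the lever.

```bash
cat >> h.py <<'E'
A=np.array([.594,-.021,.084])
def cock(q,gap,r=.05,z=.091):
    a=yaw-np.pi/2+q;l=np.array([np.cos(a),np.sin(a),0]);p=np.array([l[1],-l[0],0]) # p: clockwise side
    return np.r_[(A+r*l+p*gap)[:2],z],rot(p,[0,0,-1])
E
python3 - <<'E'
from h import *
P,R=cock(.12,.028,.05,.17);print(P,R.as_matrix().round(2)[:,0]);go(P,R)
Q=ctrl.get_state();print((Ro.from_quat(Q["tcp_rot"]).inv()*R).as_rotvec())
for q in(.12,1.0,1.57):print(q,cock(q,.019)[0])
E
```

```text
[ 0.5403309  -0.00090951  0.17      ] [-0.15  0.99  0.  ]
shift [-0.0827 -0.0511  0.0361] turn [ 0.0335 -0.5218 -0.1167] deg 30.7 t 10.35 F [-0.6 -0.4 -0.9]
[ 0.03348265 -0.52175827 -0.11669553]
0.12 [ 0.54169628 -0.00980533  0.091     ]
1.0 [ 0.55204646 -0.05417982  0.091     ]
1.57 [ 0.57658417 -0.0715736   0.091     ]
```

Rows: turn upright while shifting sideways in y, then move into place.

Call:
drive_tool(
  moves=[
    [[0, 0, 0], [0, -0.051, 0], 0.0],
    [[0.011, -0.174, -0.039], [0, 0, 0], 0.0],
    [[0.011, -0.174, -0.039], [0, 0, 0], 0.0],
    [[0.011, -0.174, -0.039], [0, 0, 0], 0.0],
    [[0, 0, 0], [0, 0, 0], 0.0],
  ],
)

```text
time: 10.98
eef_pos: [0.5375, 0.0548, 0.2404]
tcp_rot: [0.65, 0.76, -0.0, -0.002]
contact_force: [-0.3, 0.1, -0.7]
opening: 0.002
finger_force: 0.0
```

```bash
python3 - <<'E'
from h import *
go(*cock(.12,.028,.05,.17));go(*cock(.12,.028))
E
```

```text
shift [-0.0557 -0.0056  0.0702] turn [-0.0034 -0.0029  0.0032] deg 0.3 t 10.975 F [-0.3  0.1 -0.7]
shift [-0.0559 -0.0054  0.1492] turn [-0.0034 -0.0029  0.0032] deg 0.3 t 10.975 F [-0.3  0.1 -0.7]
```

Call:
drive_tool(
  moves=[
    [[0, 0, 0], [-0.0265, -0.003, 0.025], 0.0],
    [[0, 0, 0], [-0.0265, -0.003, 0.045], 0.0],
    [[0, 0, 0], [0, 0, 0.04], 0.0],
    [[0, 0, 0], [0, 0, 0.02], 0.0],
    [[0, 0, 0], [0, 0, 0.018], 0.0],
  ],
)

```text
time: 11.6
eef_pos: [0.5394, -0.0008, 0.0913]
tcp_rot: [0.652, 0.758, -0.0, -0.003]
contact_force: [0.2, -0.9, 0.0]
opening: -0.004
finger_force: 0.0
```

```bash
python3 - <<'E'
from h import *
go(*cock(.12,.019))
P0,R0=cock(.12,.019)
for q in np.arange(.27,1.7,.15):
    P,R=cock(q,.019);print(q.round(2),R0.inv().apply(P-P0).round(4),(R0.inv()*R).as_rotvec().round(3));P0,R0=P,R
c=ctrl.read_camera("wrist");cv2.imwrite("pics/w5.png",c["image"][:,:,::-1])
E
```

```text
shift [-0.0092  0.0009  0.0003] turn [-0.0037 -0.0038 -0.0024] deg 0.3 t 11.6 F [ 0.2 -0.9  0. ]
0.27 [-0.0077 -0.0023  0.    ] [ 0.    0.   -0.15]
0.42 [-0.0077 -0.0023  0.    ] [ 0.    0.   -0.15]
0.57 [-0.0077 -0.0023  0.    ] [ 0.    0.   -0.15]
0.72 [-0.0077 -0.0023  0.    ] [ 0.    0.   -0.15]
0.87 [-0.0077 -0.0023  0.    ] [ 0.    0.   -0.15]
1.02 [-0.0077 -0.0023  0.    ] [ 0.    0.   -0.15]
1.17 [-0.0077 -0.0023  0.    ] [ 0.    0.   -0.15]
1.32 [-0.0077 -0.0023  0.    ] [ 0.    0.   -0.15]
1.47 [-0.0077 -0.0023  0.    ] [ 0.    0.   -0.15]
1.62 [-0.0077 -0.0023  0.    ] [ 0.    0.   -0.15]
```

View pics/w5.png

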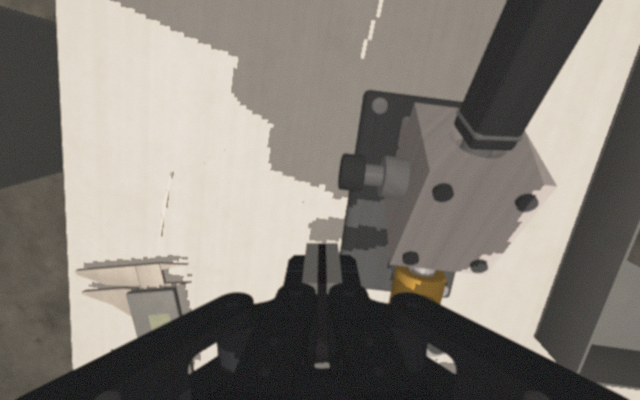

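The wrist view shows the lance body seated flush on the block at (490,140). The closed fingers at (322,300) are beside the lever with no contact. I'll sweep the lever round its arc.

Call:
drive_tool(
  moves=[
    [[0, 0, 0], [-0.009, 0.001, 0], 0.0],
    [[0, 0, -0.15], [-0.0077, -0.0023, 0], 0.0],
    [[0, 0, -0.15], [-0.0077, -0.0023, 0], 0.0],
    [[0, 0, -0.15], [-0.0077, -0.0023, 0], 0.0],
    [[0, 0, -0.15], [-0.0077, -0.0023, 0], 0.0],
  ],
)

```text
time: 12.28
eef_pos: [0.5459, -0.0404, 0.0947]
tcp_rot: [0.396, 0.918, 0.001, -0.001]
contact_force: [-1.3, 2.5, 0.6]
opening: 0.001
finger_force: 1.1
```

```bash
python3 - <<'E'
from h import *
go(*cock(.72,.019));go(*cock(1.47,.019))
E
```

```text
shift [ 0.0003 -0.0016  0.0037] turn [ 0.0009 -0.0021  0.0048] deg 0.3 t 12.275 F [-1.3  2.5  0.6]
shift [-0.0389 -0.0013  0.0037] turn [ 0.0017 -0.0016 -0.7452] deg 42.7 t 12.275 F [-1.3  2.5  0.6]
```

Call:
drive_tool(
  moves=[
    [[0, 0, -0.15], [-0.0077, -0.0023, 0.001], 0.0],
    [[0, 0, -0.15], [-0.0077, -0.0023, 0.001], 0.0],
    [[0, 0, -0.15], [-0.0077, -0.0023, 0.001], 0.0],
    [[0, 0, -0.15], [-0.0077, -0.0023, 0], 0.0],
    [[0, 0, 0], [0, 0, 0], 0.0],
  ],
)

```text
time: 12.9
eef_pos: [0.5669, -0.0655, 0.0919]
tcp_rot: [0.11, 0.994, 0.0, 0.001]
contact_force: [-0.2, 0.4, -0.6]
opening: -0.003
finger_force: 0.0
```

```bash
python3 - <<'E'
from h import *
go(*cock(1.32,.019));go(*cock(1.57,.019))
s=ctrl.get_state();print(Ro.from_quat(s["tcp_rot"]).inv().apply(s["contact_force"]))
E
```

```text
shift [ 0.0022 -0.0007  0.0009] turn [ 0.0008  0.0015 -0.0019] deg 0.1 t 12.9 F [-0.2  0.4 -0.6]
shift [-0.0108 -0.0038  0.0009] turn [ 0.0006  0.0016 -0.2519] deg 14.4 t 12.9 F [-0.2  0.4 -0.6]
[0.28604064 0.35382737 0.60416404]
```

Call:
drive_tool(
  moves=[
    [[0, 0, -0.13], [-0.006, -0.002, 0], 0.0],
    [[0, 0, -0.12], [-0.005, -0.002, 0], 0.0],
    [[0, 0, 0], [0, 0, 0], 0.0],
  ],
)

```text
time: 13.28
eef_pos: [0.5758, -0.0704, 0.0911]
tcp_rot: [-0.014, 1.0, 0.001, -0.001]
contact_force: [-4.1, 0.6, 3.2]
opening: 0.004
finger_force: 1.7
```

Call:
drive_tool(
  moves=[
    [[0, 0, 0], [-0.002, 0, 0], 0.0],
    [[0, 0, 0], [-0.002, 0, 0], 0.0],
    [[0, 0, 0], [0, 0, 0], 0.0],
  ],
)

```text
time: 13.65
eef_pos: [0.5762, -0.0704, 0.091]
tcp_rot: [-0.015, 1.0, 0.001, -0.006]
contact_force: [-15.0, -1.1, 11.5]
opening: 0.0
finger_force: 7.8
```

```bash
cat > s2.py <<'E'
from h import *
go(*cock(1.57,.019))
s=ctrl.get_state();print(Ro.from_quat(s["tcp_rot"]).inv().apply(s["contact_force"]))
E
python3 s2.py
```

```text
shift [-0.0004 -0.0012  0.    ] turn [ 0.0013 -0.0128 -0.0015] deg 0.7 t 13.65 F [-15.   -1.1  11.5]
[ 15.20526741  -0.62168526 -11.273241  ]
```

Position matches the open stop and the force has risen to 15 N. I'll back off, clear the cameras' view and verify numerically.

Call:
drive_tool(
  moves=[
    [[0, 0, 0], [0.01, 0, 0], 0.0],
    [[0, 0, 0], [0.015, 0, 0], 0.0],
    [[0, 0, 0], [0.01, 0, -0.04], 0.0],
    [[0, 0, 0], [0.01, 0, -0.06], 0.0],
    [[0, 0, 0], [0, 0, -0.06], 0.0],
  ],
)

```text
time: 14.28
eef_pos: [0.5339, -0.0717, 0.2517]
tcp_rot: [-0.015, 1.0, 0.0, -0.0]
contact_force: [0.6, -0.1, -0.2]
opening: 0.004
finger_force: 0.0
```

Call:
drive_tool(
  moves=[
    [[0, 0, 0], [0.04, -0.04, -0.02], 0.0],
    [[0, 0, 0], [0.0, -0.06, 0], 0.0],
    [[0, 0, 0], [0.0, -0.06, 0], 0.0],
    [[0, 0, 0], [0, -0.06, 0], 0.0],
    [[0, 0, 0], [0, 0, 0], 0.0],
  ],
)

```text
time: 14.9
eef_pos: [0.5014, -0.2965, 0.27]
tcp_rot: [-0.013, 1.0, -0.0, -0.0]
contact_force: [0.1, -0.1, -0.1]
opening: 0.001
finger_force: 0.0
```

```bash
python3 - <<'E'
from h import *
s=ctrl.get_state();print(s["time"],s["eef_pos"].round(3),s["contact_force"].round(1))
T=ctrl.read_camera("top");S=ctrl.read_camera("scene")
T0=cv2.imread("pics/top0.png")[:,:,::-1];S0=cv2.imread("pics/scene0.png")[:,:,::-1]
for nm,c,o in(("top",T,T0),("scene",S,S0)):
  g=c["image"].mean(2).astype(int);g0=o.mean(2).astype(int)
  for q in(.12,1.3,1.45,1.57,1.7):
    a=yaw-np.pi/2+q;l=np.array([np.cos(a),np.sin(a),0])
    p=proj(c,np.array([A+r*l+[0,0,.007] for r in np.arange(.03,.071,.008)])).round().astype(int)
    print(nm,q,"now",[int(g[y,x]) for x,y in p],"before",[int(g0[y,x]) for x,y in p])
p=proj(T,A+[0,-.05,.007])[0].astype(int);g=T["image"].mean(2).astype(int)
print(p);print(g[p[1]-14:p[1]+15,p[0]-24:p[0]+26:2])
for nm,X in(("tin",(397,153)),("cA",(231,161)),("cB",(212,177))):
  x,y=X;print(nm,np.abs(T["image"][y-10:y+10,x-10:x+10].astype(int)-T0[y-10:y+10,x-10:x+10]).mean())
E
```

```text
14.9 [ 0.501 -0.297  0.27 ] [ 0.1 -0.1 -0.1]
top 0.12 now [59, 61, 59, 60, 167, 168] before [27, 15, 14, 12, 13, 50]
top 1.3 now [63, 53, 161, 166, 167, 96] before [109, 91, 157, 157, 158, 157]
top 1.45 now [49, 15, 13, 32, 42, 122] before [120, 99, 157, 157, 158, 157]
top 1.57 now [46, 21, 23, 21, 22, 21] before [156, 156, 156, 156, 157, 156]
top 1.7 now [137, 52, 53, 124, 123, 161] before [156, 157, 158, 157, 157, 156]
scene 0.12 now [84, 109, 79, 61, 61, 84] before [83, 42, 40, 42, 43, 42]
scene 1.3 now [146, 44, 43, 98, 131, 190] before [162, 162, 161, 162, 162, 162]
scene 1.45 now [61, 47, 47, 46, 47, 46] before [162, 163, 163, 163, 164, 163]
scene 1.57 now [166, 47, 47, 47, 48, 48] before [163, 163, 163, 162, 163, 162]
scene 1.7 now [129, 66, 166, 182, 193, 193] before [163, 161, 162, 162, 162, 162]
[371 171]
[[159 159 159 159 158 159 161 160 158 157 159 160 160 159 159 160 158  98
   85  71 100 103 104 105 105]
 [160 160 160 160 159 160 160 160 147 145 158 161 161 161 161 162 159  98
   87  64  99 103 105 105 106]
 [161 162 162 162 161 161 162 161 148 146 152 159 158 160 163 1
[... 2112 characters left out ...]
  93  94  93  93  93  94  94]
 [ 88  89  78  76  83  93  81  78  84  93 145 165 164 166 166 167 154 121
   93  93  93  93  93  94  94]
 [ 81  81  64  63  93 135 101 106 136 140 162 165 164 166 166 163 124  96
   93  93  93  93  93  94  94]
 [ 72  73  60  66 137 162 142 146 162 164 165 164 164 166 165 134 100  93
   94  94  94  93  94  94  94]
 [ 59  62  58  88 160 165 162 163 164 166 163 163 164 166 154 101  93  94
   94  95  95  94  95  94  95]
 [ 55  58  59 102 164 165 165 165 165 166 164 162 165 164 125  94  93  94
   94  95  94  94  95  95  95]
 [ 59  57  59 105 167 166 167 167 167 167 165 164 166 155 101  94  94  94
   95  95  95  94  95  95  95]]
tin 5.824166666666667
cA 9.7175
cB 7.05
```

```bash
python3 -c "
from plant import ctrl
print(ctrl.sign_off())"
```

```text
the job is handed in; nothing more can be done
None
```

The lance is seated home in the clamp block with its shank past the spring plunger, the gas cock lever was then turned to its open stop, and the job was handed in at about 15 s. The two collets and the tin were not touched, but sign-off gave no verdict.

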